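# Nudge the fixture plate over its locating pins

### The job

The aluminium fixture plate lies crooked on top of the two locating pins of the dark steel fixture. Without picking it up, nudge it with the fingertips, back towards the fence and along it to the left, until both its holes drop over the pins and it lies flat on the deck. Leave the other things on the worktop where they are, and draw the hand clear.

Things in the scene. Friction and masses are not known exactly. Their poses are not given: they have to be found in the camera images.
- fixture: Dark steel fixture base, immovable, at a small angle on the worktop. Origin: on its underside, below the centre of the seated plate; x points from the front to the fence at the back, y to the left along the fence, z up. Deck: x from -100 to +65 mm, y from -145 to +115, top 16 mm above the origin. Two pins (9 mm thick, coned tips, 8 mm high above the deck) at x = +18, y = -38 and +38 mm.
- fence (a point): middle of the fence's lower front edge, at deck height (fixture x = +50.5, y = -15, z = 16 mm). The fence is a straight fixed bar along the back of the deck, 250 mm long in y (-140 to +110), 14 mm thick, 24 mm high above the deck; the plate's far long edge slides along its front face
- plate: Loose bare aluminium plate, 100 (x) by 170 (y) by 6 mm, about 0.28 kg. Origin: centre of its underside; axes as the fixture's when seated. Starts askew (up to 0.1 rad) and tilted: front long edge on the deck, far part riding on the pin tips, 18 to 32 mm to the right (-y) and 6 to 18 mm to the front (-x) of its seat. Slides when pushed; drops over the pins by its own weight.
- deck (a point): point on the deck's top surface, under the centre of the seated plate (fixture x = 0, y = 0, z = 16 mm); axes as the fixture's. Seated, the plate lies flat here, its far edge within 2 mm of the fence, and the pins hold it against sideways pushes
- pin_right (a point): centre of the tip of the fixture's right pin (y = -38 mm), 8 mm above the deck
- pin_left (a point): centre of the tip of the fixture's left pin (y = +38 mm), 8 mm above the deck
- hole_right (a point): centre of the plate's right hole (plate x = +18, y = -38 mm), on the plate's underside; a through hole of 12.5 mm. The four small dark tapped holes near the corners are of no account
- hole_left (a point): centre of the plate's left hole (plate x = +18, y = +38 mm), on the plate's underside; a through hole of 12.5 mm
- pen_black: Bystander, leave alone: black-and-white felt marker, 12x138x13 mm, lying along its y axis on the worktop in front of the fixture. Origin: centre of its underside.
- pen_red: Bystander, leave alone: red-and-white felt marker, 12x138x13 mm, lying along its y axis on the worktop in front of the fixture. Origin: centre of its underside.
- hex_key: Bystander, leave alone: bent steel hex key, 36x94x8 mm, on the worktop beyond the right end of the fixture. Origin: centre of its underside.
- tape_roll: Bystander, leave alone: roll of tape lying flat, 92 mm across, 24 mm high, on the worktop beyond the left end of the fixture. Origin: centre of its underside.
- screwdriver: Bystander, leave alone: screwdriver with yellow handle, 25x187x26 mm, on the worktop at the left. Origin: centre of its underside.
- wrench: Bystander, leave alone: steel spanner, 32x150x8 mm, on the worktop at the left. Origin: centre of its underside.
- calculator: Bystander, leave alone: pocket calculator, 125x69x16 mm, on the worktop at the right. Origin: centre of its underside.
Mind the look-alikes: they are no part of the job. What is meant by the plate is not blue, and is the larger of those in its own colour.

How it is judged:
By the outcome, as a careful person would: the job done as asked, in the order asked, and still so for the second after the job is handed in, with the robot touching nothing.
It also fails if it takes over 48 s, if anything falls off the work surface, if the arm or the gripper's body presses on something with over 40 N, if the wrist force passes 120 N, or if a joint passes its speed limit or range.

### The arm

A 7-joint arm with a two-finger parallel gripper is mounted at the origin on a cart in front of the work surface, level with it; the furniture and walls round the work are solid. World frame = base frame: x ahead of the robot, y to its left, z up, the work surface at z = 0. Lengths are in mm, angles in rad, forces in N, time in s.
With the tool pointing down it reaches from about 425 to 925 mm from the base axis. Payload 6.8 kg.
Tool frame: the origin (TCP) lies midway between the tips of the shut fingers; the grasp point (between the pads) lies 19 mm behind it; z points along the fingers, y is the line along which they close (so a half turn about z gives the same grasp; the last joint's range is limited). The gripper opens to 88 mm and grips with 3 to 60 N. Pads are 20 mm wide; open, the fingers measure 115 mm over their backs; the gripper's body (75 mm by 178 mm) begins 61 mm behind the grasp point.
Start: joints at [1.022, 0.477, 0.022, 1.555, -0.011, 1.109, -0.083], TCP at [288.009, -610.49, 222.664] pointing down, gripper open.
Joint ranges: [-2.96, 2.96], [-0.34, 2.1], [-1.41, 1.46], [0.24, 2.44], [-1.37, 4.51], [0.17, 1.92], [-2.96, 2.96]. Speed limits (rad/s): [2.39, 2.39, 3.14, 3.14, 3.14, 3.14, 3.14].

### API

Orientations are given as a unit quaternion [w, x, y, z].
In Python, from bench import ctrl gives the robot as it stands.
- The arm moves only by the shell command python3 -m inch 'ROWS' [FORCE]. ROWS is JSON, a list of rows, each an object with "hand": the gripper command: -1 is fully open, 1 is shut, values between are in proportion; "translation": the shift along the tool's x, y, z in cm, a list of three; "turn": the turn, a rotation vector about the tool's x, y, z in rad, a list of three. In form: [{"hand": hand, "translation": [tx, ty, tz], "turn": [ax, ay, az]}, ...]. A call has 1 to 20 rows; each row is the pose to reach, as a shift and turn from the pose commanded when the call began, along the tool's axes at that moment; what a row does not reach only later rows make up. A row lasts 1/10 s, in which the tool goes at most 50 mm and 8.59 degrees, less where a joint would pass 70% of its speed; a pose out of reach is approached as far as the arm can. A call with a gripper value outside its range is refused whole. The fingers move at their own pace and stop on an object; FORCE is the grip in N (left out, the last holds). Time passes only in rows, so rows that repeat a pose let the fingers close. It gives the time, the measured TCP pose, the force, the opening and the grip force at its end, in the units of the state.
- ctrl.get_obs(): the state, without advancing time (a new reading comes with each control period).
- ctrl.capture(name): name is "scene" or "top" or "wrist"; returns a dict with "frame" (420x560x3 uint8, blue, green, red), "range_z" (420x560 float32, mm along the optical axis (not along the pixel's ray), 0 where there is no reading), "fx", "fy", "cx", "cy" (pixels), "dist" ([k1, k2, p1, p2, k3] as OpenCV has them; the pictures are not rectified), "cam_to_world" (4x4, takes a point from camera to world coordinates); the wrist camera has in their place "hand_eye" (4x4, takes a point from camera to tool coordinates, whose origin is the TCP and whose axes are the flange's). Camera axes: x right, y down, z forward; pixel columns grow to the right and rows downward; lengths in mm; the calibration is good to about 2 mm. A picture is of the moment at which its call begins: read the wrist's pose just before it.
- ctrl.hand_in(): hands the job in; it is judged then, once.
Trained networks look in a picture, given as the dict that the camera call returned (one of the last four; its "shot" number tells which), for a name from the list of things; names that differ only in an ending like _2 or _b are one class to them, and where a whole thing is asked for, a point or a joint stands for the part that bears it (a point fixed in the world has none). Each returns a list of dicts, best first, with "p" (0 to 1); they miss things now and then, are a little off and sometimes report something else, mostly with a low value. They report only what shows in the picture. A call takes as long as a camera call. They do not tell look-alikes from the thing itself.
- ctrl.search_frame(picture, query): "extent" ([centre column, centre row, width, height] in pixels, round what is visible of it).
The state is a dict: "time": time; "q": joint angles; "qd": joint speeds; "joint_torque": joint torques, N m; "position": TCP position; "tcp_rot": TCP orientation; "ft_force": force on the tool from outside, world axes, zero at the start; "torque": the same for the moment, N m; "width": opening from 0.0 (shut) to 1.0 (fully open); "gripper_force": force on a finger pad.
Only numpy, scipy, OpenCV 4.12 (cv2) and the standard library are available. Lean on these libraries where they do the work, as an engineer would, in place of code of your own. Each camera call takes 0.05 s, during which the arm holds its last target. There are 200 camera calls.

## Working session

There is one attempt and no reset: what is moved stays moved. The work goes in short steps, Python scripts to look and compute and a shell command to move; the robot and the scene stay as the last step left them, time stands still between calls to the robot, and variables do not carry over. Pictures are saved under pics/ and viewed, at most 10 in all, crops included, and the job is handed in when it is done.

```bash
mkdir -p pics; cat > h.py <<'E'
import numpy as np, cv2
from bench import ctrl
def pts(c, uv, T):
    K=np.array([[c['fx'],0,c['cx']],[0,c['fy'],c['cy']],[0,0,1]])
    n=cv2.undistortPoints(np.array(uv,float).reshape(-1,1,2),K,np.array(c['dist'],float)).reshape(-1,2)
    return n
def atdepth(c,uv,T=None):
    T=np.array(c['cam_to_world']) if T is None else T
    n=pts(c,uv,T); out=[]
    for (u,v),(x,y) in zip(uv,n):
        w=c['range_z'][int(v)-2:int(v)+3,int(u)-2:int(u)+3]; w=w[w>0]; d=np.median(w) if w.size else np.nan
        out.append((T@[x*d,y*d,d,1])[:3])
    return np.array(out)
def atz(c,uv,z,T=None):
    T=np.array(c['cam_to_world']) if T is None else T
    n=pts(c,uv,T); o=T[:3,3]; d=np.c_[n,np.ones(len(n))]@T[:3,:3].T
    return o+d*((z-o[2])/d[:,2])[:,None]
E
python3 - <<'E'
from h import *
o=ctrl.get_obs(); print(o['time'],o['position'],o['tcp_rot'],o['ft_force'])
for n in ['top','scene']:
    c=ctrl.capture(n); cv2.imwrite(f'pics/{n}1.png',c['frame'])
    print(n,np.array(c['cam_to_world']).round(2).tolist())
    for q in ['fixture','plate','hole_right','hole_left','pin_left','pin_right','fence']:
        try: print(q,[(np.round(r['extent']).tolist(),round(r['p'],2)) for r in ctrl.search_frame(c,q)][:3])
        except Exception as e: print(q,e)
E
```

```text
0.0 [ 287.7154862  -609.94892639  221.71708431] [-8.55272914e-04  9.75814029e-01  2.18600513e-01 -2.53823097e-04] [ 0.24979311 -0.12171024 -0.28627931]
top [[0.02, -1.0, 0.07, 454.65], [-1.0, -0.02, 0.01, 38.28], [-0.01, -0.07, -1.0, 1374.85], [0.0, 0.0, 0.0, 1.0]]
fixture [([347.0, 193.0, 110.0, 88.0], 0.77)]
plate [([208.0, 191.0, 32.0, 48.0], 0.95), ([228.0, 254.0, 52.0, 40.0], 0.86), ([349.0, 189.0, 72.0, 59.0], 0.81)]
hole_right [([209.0, 194.0, 35.0, 46.0], 0.95), ([349.0, 191.0, 74.0, 57.0], 0.85), ([230.0, 254.0, 48.0, 38.0], 0.66)]
hole_left [([350.0, 190.0, 72.0, 59.0], 0.95), ([208.0, 194.0, 33.0, 42.0], 0.75), ([231.0, 255.0, 53.0, 37.0], 0.72)]
pin_left [([347.0, 196.0, 114.0, 95.0], 0.64)]
pin_right [([346.0, 190.0, 115.0, 87.0], 0.85), ([351.0, 190.0, 76.0, 58.0], 0.68), ([145.0, 277.0, 10.0, 32.0], 0.3)]
fence [([345.0, 193.0, 112.0, 86.0], 0.64)]
scene [[-0.84, -0.3, 0.45, -57.0], [-0.54, 0.5, -0.68, 1002.17], [-0.02, -0.81, -0.58, 851.56], [0.0, 0.0, 0.0, 1.0]]
fixture [([300.0, 192.0, 60.0, 54.0], 0.91)]
plate [([303.0, 188.0, 32.0, 30.0], 0.91), ([248.0, 251.0, 44.0, 20.0], 0.69), ([299.0, 257.0, 25.0, 31.0], 0.56)]
hole_right [([245.0, 252.0, 38.0, 21.0], 0.96), ([303.0, 189.0, 32.0, 28.0], 0.87), ([300.0, 258.0, 25.0, 21.0], 0.63)]
hole_left [([300.0, 258.0, 24.0, 32.0], 0.93), ([246.0, 252.0, 42.0, 24.0], 0.71)]
pin_left [([301.0, 194.0, 60.0, 54.0], 0.69)]
pin_right [([303.0, 190.0, 59.0, 47.0], 0.85)]
fence [([300.0, 194.0, 56.0, 44.0], 0.87)]
```

```bash
python3 - <<'E'
from h import *
a=cv2.imread('pics/top1.png')[100:310,170:450]; cv2.imwrite('pics/top1c.png',cv2.resize(a,(800,600),interpolation=cv2.INTER_CUBIC))
c=ctrl.capture('top')
print(atdepth(c,[(347,193),(350,190),(300,230),(400,150)]).round(1))
E
```

```text
[[ 5.757e+02 -9.780e+01  2.570e+01]
 [ 5.836e+02 -1.054e+02  2.580e+01]
 [ 4.785e+02  2.080e+01 -3.000e-01]
 [ 6.945e+02 -2.382e+02  7.000e-01]]
```

View pics/top1c.png

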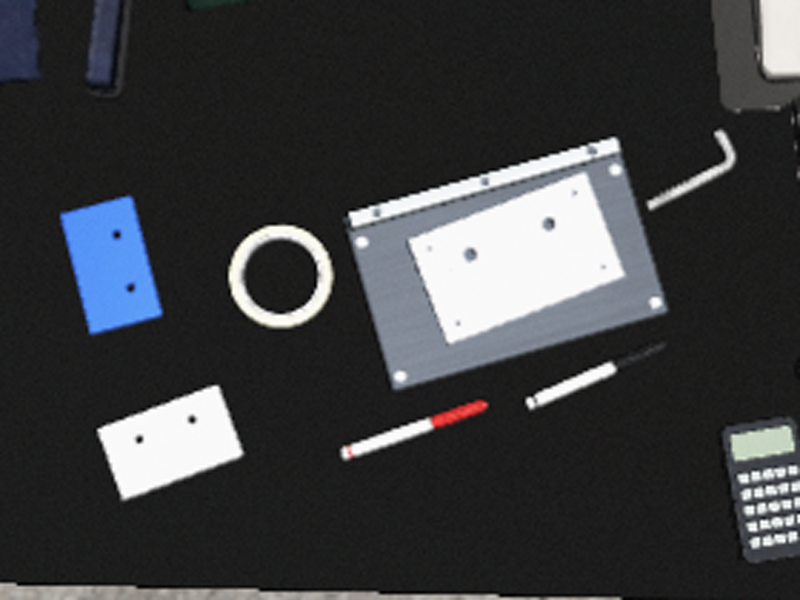

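The view shows the crooked large white plate on the dark fixture (crop ≈ (515,260)), its holes at (470,255) and (549,224), and the fence running from (348,218) to (618,145). The small white plate at (170,442) and the blue one are look-alikes. I'll move over for a close wrist view.

```bash
python3 -m inch '[{"hand":-1,"translation":[40,-35,-8],"turn":[0,0,0.177]},{"hand":-1,"translation":[40,-35,-8],"turn":[0,0,0.177]},{"hand":-1,"translation":[40,-35,-8],"turn":[0,0,0.177]},{"hand":-1,"translation":[40,-35,-8],"turn":[0,0,0.177]},{"hand":-1,"translation":[40,-35,-8],"turn":[0,0,0.177]},{"hand":-1,"translation":[40,-35,-8],"turn":[0,0,0.177]},{"hand":-1,"translation":[40,-35,-8],"turn":[0,0,0.177]},{"hand":-1,"translation":[40,-35,-8],"turn":[0,0,0.177]},{"hand":-1,"translation":[40,-35,-8],"turn":[0,0,0.177]},{"hand":-1,"translation":[40,-35,-8],"turn":[0,0,0.177]},{"hand":-1,"translation":[40,-35,-8],"turn":[0,0,0.177]},{"hand":-1,"translation":[40,-35,-8],"turn":[0,0,0.177]},{"hand":-1,"translation":[40,-35,-8],"turn":[0,0,0.177]},{"hand":-1,"translation":[40,-35,-8],"turn":[0,0,0.177]}]'
python3 - <<'E'
from h import *
o=ctrl.get_obs(); c=ctrl.capture('wrist'); cv2.imwrite('pics/w1.png',c['frame'])
print(o['time'],o['position'],o['tcp_rot'],o['qd'].__class__); print(np.array(c['hand_eye']).round(3).tolist(),c['fx'])
np.savez('w1.npz',r=c['range_z'],p=o['position'],q=o['tcp_rot'],H=c['hand_eye'],k=[c['fx'],c['fy'],c['cx'],c['cy']],d=c['dist'])
E
```

```text
time: 2.25
position: [499.8, -124.9, 302.4]
tcp_rot: [0.0, 0.991, 0.13, -0.0]
ft_force: [0.3, -0.0, 0.2]
width: 1.003
gripper_force: 0.0
2.25 [ 499.78768577 -124.85744894  302.40182987] [ 2.53356220e-04  9.91457906e-01  1.30426244e-01 -3.87801515e-04] <class 'numpy.ndarray'>
[[0.001, -0.965, -0.264, 72.448], [1.0, 0.001, -0.0, -0.553], [0.001, -0.264, 0.965, -163.336], [0.0, 0.0, 0.0, 1.0]] 291.16673557718724
```

View pics/w1.png

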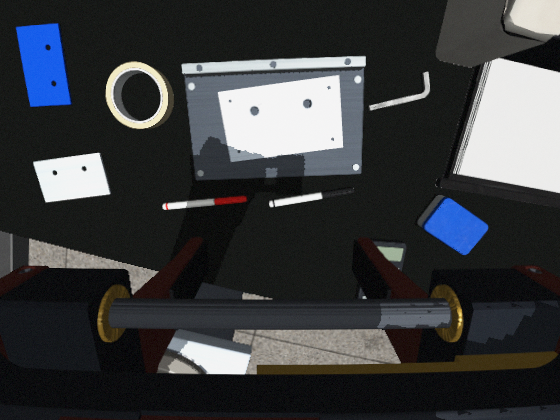

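The wrist view shows the plate with holes at (254,111) and (307,104), corners near (219,92), (337,76), (343,148) and (230,161), and the fence from (183,70) to (365,61).

```bash
cat >> h.py <<'E'
from scipy.spatial.transform import Rotation as R
def wT(o,c):
    q=np.array(o['tcp_rot']); T=np.eye(4); T[:3,:3]=R.from_quat(q[[1,2,3,0]]).as_matrix(); T[:3,3]=o['position']; return T@np.array(c['hand_eye'])
def wload(f):
    z=np.load(f); k=z['k']; c=dict(range_z=z['r'],fx=k[0],fy=k[1],cx=k[2],cy=k[3],dist=z['d'],hand_eye=z['H'])
    return c,wT(dict(tcp_rot=z['q'],position=z['p']),c)
E
python3 - <<'E'
from h import *
c,T=wload('w1.npz')
f=atz(c,[(183,74),(365,66),(182,65),(365,57)],40,T); print('fence',f.round(1).tolist())
dk=atz(c,[(194,181),(362,174)],16,T); print('deckfront',dk.round(1).tolist())
b=f[0]-f[1]; print('yaw',np.arctan2(-b[0],b[1]),np.linalg.norm(b)); b=dk[0]-dk[1]; print('yaw',np.arctan2(-b[0],b[1]),np.linalg.norm(b))
yaw=np.arctan2(-(f[0]-f[1])[0],(f[0]-f[1])[1])
ex=np.array([np.cos(yaw),np.sin(yaw),0]); ey=np.array([-np.sin(yaw),np.cos(yaw),0])
# anchors: fence top mid(57.5,-15), deck front mid(-100,-15)
O=(f.mean(0)-ex*57.5+ey*15+dk.mean(0)+ex*100+ey*15)/2; O[2]=0
print('O',O, (f.mean(0)-dk.mean(0))@ex,(f.mean(0)-dk.mean(0))@ey)
np.savez('fix.npz',O=O,yaw=yaw)
for n,uv,z in [('corn LF far',(219,92),28),('R far',(337,76),28),('R near',(343,148),22),('L near',(230,161),22),('hL',(254,111),28),('hR',(307,104),28)]:
    p=atz(c,[uv],z,T)[0]; d=p-O; print(n,p.round(1),'fix',round(d@ex,1),round(d@ey,1), atdepth(c,[uv],T)[0].round(1))
E
```

```text
fence [[608.7, 41.7, 40.0], [682.6, -194.5, 40.0], [619.6, 45.2, 40.0], [693.3, -190.8, 40.0]]
deckfront [[461.7, 4.6, 16.0], [540.5, -245.7, 16.0]]
yaw 0.3031043094762575 247.41697170676647
yaw 0.30481407525090093 262.36642286413354
O [591.87848245 -76.91642996   0.        ] 156.8570490382072 -0.9374516297802112
corn LF far [599.1  -8.4  28. ] fix 27.4 63.2 [599.7  -6.6  19.7]
R far [ 662.7 -163.2   28. ] fix 41.9 -103.5 [ 661.9 -162.7   32. ]
R near [ 570.4 -203.3   22. ] fix -58.2 -114.2 [ 570.4 -204.3   17.5]
L near [507.4 -44.1  22. ] fix -70.8 56.5 [506.8 -43.5  17.9]
hL [586.7 -62.5  28. ] fix -0.6 15.2 [587.2 -61.5  16.9]
hR [ 615.7 -133.2   28. ] fix 5.9 -60.8 [ 616.8 -133.9   17.3]
```

```bash
python3 -m inch '[{"hand":-1,"translation":[0.8,0.55,26],"turn":[0,0,-0.041]},{"hand":-1,"translation":[0.8,0.55,26],"turn":[0,0,-0.041]},{"hand":-1,"translation":[0.8,0.55,26],"turn":[0,0,-0.041]},{"hand":-1,"translation":[0.8,0.55,26],"turn":[0,0,-0.041]},{"hand":-1,"translation":[0.8,0.55,26],"turn":[0,0,-0.041]},{"hand":-1,"translation":[0.8,0.55,26],"turn":[0,0,-0.041]},{"hand":-1,"translation":[0.8,0.55,27.4],"turn":[0,0,-0.041]},{"hand":-1,"translation":[0.8,0.55,28.4],"turn":[0,0,-0.041]},{"hand":-1,"translation":[0.8,0.55,28.4],"turn":[0,0,-0.041]}]'
python3 - <<'E'
from h import *
o=ctrl.get_obs(); c=ctrl.capture('wrist'); cv2.imwrite('pics/w2.png',c['frame'])
z=np.load('fix.npz'); d=np.array(o['position'])-z['O']; y=z['yaw']; print(d[0]*np.cos(y)+d[1]*np.sin(y),-d[0]*np.sin(y)+d[1]*np.cos(y))
E
```

```text
time: 3.2
position: [510.0, -126.9, 19.1]
tcp_rot: [0.0, 0.988, 0.152, 0.0]
ft_force: [-1.2, 0.3, 0.9]
width: 1.005
gripper_force: 0.0
-93.02542742667832 -23.275815436331115
```

View pics/w2.png

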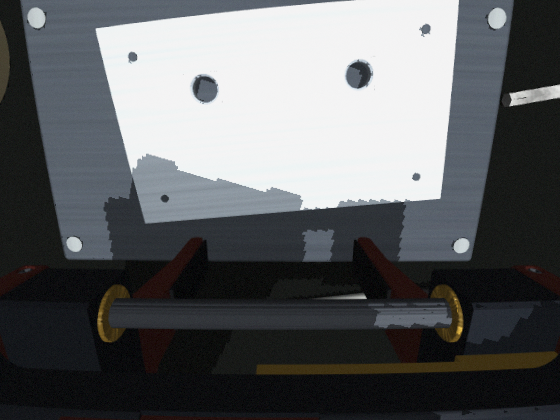

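The open fingers stand just in front of the plate's front edge, at (200,240) and (365,240), with the plate edge running from (145,222) to (440,198). Now I push it back.

```bash
python3 -m inch '[{"hand":-1,"translation":[0.5,0,0.05],"turn":[0,0,0]},{"hand":-1,"translation":[0.8,0,0.05],"turn":[0,0,0]},{"hand":-1,"translation":[1.1,0,0.05],"turn":[0,0,0]},{"hand":-1,"translation":[1.4,0,0.05],"turn":[0,0,0]},{"hand":-1,"translation":[1.7,0,0.05],"turn":[0,0,0]},{"hand":-1,"translation":[2.0,0,0.05],"turn":[0,0,0]},{"hand":-1,"translation":[2.3,0,0.05],"turn":[0,0,0]},{"hand":-1,"translation":[2.5,0,0.05],"turn":[0,0,0]},{"hand":-1,"translation":[2.7,0,0.05],"turn":[0,0,0]},{"hand":-1,"translation":[2.9,0,0.05],"turn":[0,0,0]},{"hand":-1,"translation":[2.9,0,0.05],"turn":[0,0,0]}]'
python3 - <<'E'
from h import *
o=ctrl.get_obs(); c=ctrl.capture('wrist'); cv2.imwrite('pics/w3.png',c['frame'])
z=np.load('fix.npz'); d=np.array(o['position'])-z['O']; y=z['yaw']; print(d[0]*np.cos(y)+d[1]*np.sin(y),-d[0]*np.sin(y)+d[1]*np.cos(y))
E
```

```text
time: 4.35
position: [537.9, -117.8, 18.1]
tcp_rot: [0.0, 0.988, 0.152, 0.0]
ft_force: [-2.0, 0.3, 0.1]
width: 1.002
gripper_force: 0.5
-63.71857446899172 -22.858915808746016
```

View pics/w3.png

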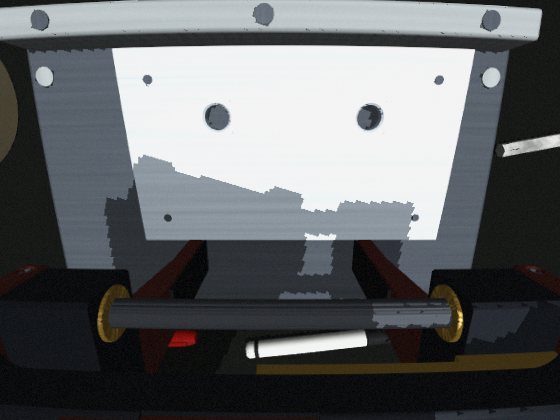

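The plate is now squared to the fence, with its far edge at row 47 and the fence's lower edge at row ~45. I'll push a few mm further, until it makes contact.

```bash
python3 -m inch '[{"hand":-1,"translation":[0.1,0,0],"turn":[0,0,0]},{"hand":-1,"translation":[0.2,0,0],"turn":[0,0,0]},{"hand":-1,"translation":[0.2,0,0],"turn":[0,0,0]}]'; python3 -m inch '[{"hand":-1,"translation":[0.1,0,0],"turn":[0,0,0]},{"hand":-1,"translation":[0.1,0,0],"turn":[0,0,0]}]'
```

```text
time: 4.7
position: [539.2, -117.3, 18.2]
tcp_rot: [0.0, 0.988, 0.152, 0.0]
ft_force: [-2.1, 0.3, 0.7]
width: 1.0
gripper_force: 1.0
time: 4.9
position: [540.3, -116.9, 18.2]
tcp_rot: [0.0, 0.988, 0.152, 0.0]
ft_force: [-1.0, -1.5, 0.2]
width: 1.005
gripper_force: 1.0
```

```bash
python3 -m inch '[{"hand":-1,"translation":[0.1,0,0],"turn":[0,0,0]},{"hand":-1,"translation":[0.1,0,0],"turn":[0,0,0]}]'; python3 -m inch '[{"hand":-1,"translation":[0.1,0,0],"turn":[0,0,0]},{"hand":-1,"translation":[0.1,0,0],"turn":[0,0,0]}]'
python3 - <<'E'
from h import *
o=ctrl.get_obs(); c=ctrl.capture('wrist'); cv2.imwrite('pics/w4.png',c['frame'])
z=np.load('fix.npz'); d=np.array(o['position'])-z['O']; y=z['yaw']; print(d[0]*np.cos(y)+d[1]*np.sin(y),-d[0]*np.sin(y)+d[1]*np.cos(y))
E
```

```text
time: 5.1
position: [540.7, -116.7, 18.1]
tcp_rot: [-0.0, 0.988, 0.152, -0.0]
ft_force: [-3.2, -1.1, 0.8]
width: 1.001
gripper_force: 1.8
time: 5.3
position: [540.8, -116.7, 18.1]
tcp_rot: [0.0, 0.988, 0.152, -0.001]
ft_force: [-6.0, -1.1, 4.3]
width: 1.006
gripper_force: 3.1
-60.60629014762399 -22.75361348400779
```

```bash
python3 -m inch '[{"hand":-1,"translation":[-1.0,0,0],"turn":[0,0,0]},{"hand":-1,"translation":[-1.5,0,-5],"turn":[0,0,0]},{"hand":1,"translation":[-1.5,0,-7],"turn":[0,0,0]},{"hand":1,"translation":[5.3,10.9,-7],"turn":[0,0,0]},{"hand":1,"translation":[5.3,10.9,-7],"turn":[0,0,0]},{"hand":1,"translation":[5.3,10.9,-7],"turn":[0,0,0]},{"hand":1,"translation":[5.3,10.9,-4],"turn":[0,0,0]}]'
python3 - <<'E'
from h import *
o=ctrl.get_obs(); c=ctrl.capture('wrist'); cv2.imwrite('pics/w5.png',c['frame'])
T=wT(o,c);np.savez('w5.npz',r=c['range_z'],p=o['position'],q=o['tcp_rot'],H=c['hand_eye'],k=[c['fx'],c['fy'],c['cx'],c['cy']],d=c['dist'])
z=np.load('fix.npz'); d=np.array(o['position'])-z['O']; y=z['yaw']; print(d[0]*np.cos(y)+d[1]*np.sin(y),-d[0]*np.sin(y)+d[1]*np.cos(y),o['width'])
E
```

```text
time: 6.05
position: [632.1, -209.2, 62.2]
tcp_rot: [0.003, 0.989, 0.15, 0.006]
ft_force: [0.9, 0.1, -0.2]
width: 0.583
gripper_force: 0.0
-1.0476010957138726 -138.24299968997528 0.5831040645608194
```

View pics/w5.png

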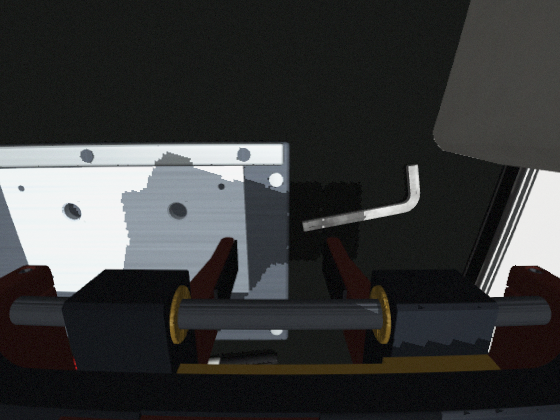

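The plate's far edge touches the fence. Its right edge is at column ~247, the holes are at (73,211) and (177,211), and the fingers are still closing.

```bash
python3 -m inch '[{"hand":1,"translation":[0,0,0],"turn":[0,0,0]},{"hand":1,"translation":[0,0,0],"turn":[0,0,0]},{"hand":1,"translation":[0,0,0],"turn":[0,0,0]},{"hand":1,"translation":[0,0,0],"turn":[0,0,0]},{"hand":1,"translation":[0,0,0],"turn":[0,0,0]}]'
python3 - <<'E'
from h import *
o=ctrl.get_obs(); c=ctrl.capture('wrist'); cv2.imwrite('pics/w6.png',c['frame'])
T=wT(o,c); z=np.load('fix.npz'); y=z['yaw']; M=np.array([[np.cos(y),np.sin(y),0],[-np.sin(y),np.cos(y),0],[0,0,1]])
print('tcp',M@(o['position']-z['O']),o['width'])
g=c['frame'].min(2); 
np.savez('w6.npz',r=c['range_z'],p=o['position'],q=o['tcp_rot'],H=c['hand_eye'],k=[c['fx'],c['fy'],c['cx'],c['cy']],d=c['dist'])
# depth-based: point cloud of plate, heights along the fixture
v,u=np.mgrid[150:330:3,2:330:3]; uv=list(zip(u.ravel(),v.ravel()))
P=(atdepth(c,uv,T)-z['O'])@M.T
for x0 in (-30,0,35):
    s=P[(abs(P[:,0]-x0)<4)]; s=s[s[:,1].argsort()]
    print(x0,[(int(a[1]),round(a[2],1)) for a in s[::max(1,len(s)//25)]])
E
```

```text
time: 6.6
position: [625.7, -204.2, 59.1]
tcp_rot: [0.0, 0.988, 0.152, 0.001]
ft_force: [-0.6, -0.6, 0.4]
width: 0.086
gripper_force: 0.0
tcp [  -5.75597309 -131.61470765   59.08498775] 0.08589708765618569
-30 [(-171, np.float64(0.7)), (-164, np.float64(0.8)), (-156, np.float64(1.1)), (-132, np.float64(17.4)), (-107, np.float64(26.2)), (-96, np.float64(25.1)), (-85, np.float64(25.2)), (-74, np.float64(25.7)), (-62, np.float64(25.5)), (-55, np.float64(25.3)), (-49, np.float64(25.8)), (-43, np.float64(25.9)), (-36, np.float64(25.7)), (-29, np.float64(25.9)), (-22, np.float64(25.5)), (-14, np.float64(25.3)), (-6, np.float64(25.9)), (1, np.float64(25.7)), (8, np.float64(25.6)), (16, np.float64(26.2)), (24, np.float64(25.7)), (33, np.float64(25.1)), (40, np.float64(26.1)), (50, np.float64(26.0)), (68, np.float64(17.2)), (77, np.float64(17.2)), (85, np.float64(17.6))]
0 [(-169, np.float64(8.6)), (-159, np.float64(8.6)), (-148, np.float64(1.1)), (-136, np.float64(17.3)), (-134, np.float64(111.1)), (-127, np.float64(93.4)), (-123, np.float64(17.3)), (-112, np.float64(28.3)), (-104, np.float6
[... 375 characters left out ...]
)), (69, np.float64(17.5)), (83, np.float64(17.3))]
35 [(-168, np.float64(0.9)), (-157, np.float64(0.8)), (-144, np.float64(14.8)), (-131, np.float64(17.8)), (-121, np.float64(17.3)), (-112, np.float64(33.2)), (-104, np.float64(33.2)), (-96, np.float64(33.3)), (-88, np.float64(33.2)), (-80, np.float64(33.1)), (-72, np.float64(33.4)), (-64, np.float64(33.2)), (-56, np.float64(33.0)), (-48, np.float64(33.2)), (-40, np.float64(33.3)), (-32, np.float64(33.3)), (-23, np.float64(33.1)), (-15, np.float64(33.3)), (-7, np.float64(33.1)), (1, np.float64(33.3)), (9, np.float64(33.7)), (17, np.float64(33.6)), (26, np.float64(33.8)), (35, np.float64(33.2)), (44, np.float64(33.4)), (53, np.float64(33.6))]
```

View pics/w6.png

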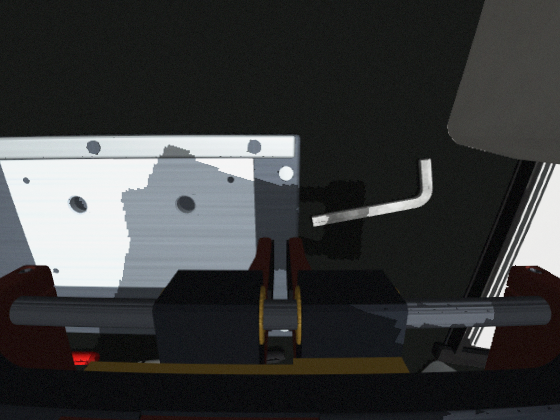

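Fingers are shut right of the plate's right edge (column 255, fingers at 262–300). I'll work out the remaining slide from the holes at (78,204) and (185,204), and descend 3 mm further to the right.

```bash
python3 -m inch '[{"hand":1,"translation":[0,0.3,1],"turn":[0,0,0]},{"hand":1,"translation":[0,0.3,3],"turn":[0,0,0]},{"hand":1,"translation":[0,0.3,4.05],"turn":[0,0,0]},{"hand":1,"translation":[0,0.3,4.05],"turn":[0,0,0]}]'
python3 - <<'E'
from h import *
c,T=wload('w6.npz'); z=np.load('fix.npz'); y=z['yaw']; M=np.array([[np.cos(y),np.sin(y),0],[-np.sin(y),np.cos(y),0],[0,0,1]])
print(((atz(c,[(78,204),(185,204)],30,T)-z['O'])@M.T).round(1), ((atz(c,[(255,160),(254,185)],34,T)-z['O'])@M.T).round(1),((atz(c,[(299,136),(299,158)],40,T)-z['O'])@M.T).round(1))
o=ctrl.get_obs(); print('tcp',M@(o['position']-z['O']),o['width'])
E
```

```text
time: 7.05
position: [625.7, -207.3, 16.9]
tcp_rot: [-0.0, 0.988, 0.152, -0.001]
ft_force: [-0.4, -0.4, 0.8]
width: 0.009
gripper_force: 0.0
[[ 18.3   9.7  30. ]
 [ 18.4 -66.1  30. ]] [[  48.7 -115.    34. ]
 [  32.4 -114.    34. ]] [[  63.8 -142.6   40. ]
 [  50.6 -142.8   40. ]]
tcp [  -6.63517443 -134.53877544   16.86776228] 0.008970844654605292
```

```bash
python3 -m inch '[{"hand":1,"translation":[0,-0.3,-0.1],"turn":[0,0,0]},{"hand":1,"translation":[0,-0.6,-0.1],"turn":[0,0,0]},{"hand":1,"translation":[0,-0.9,-0.1],"turn":[0,0,0]},{"hand":1,"translation":[0,-1.2,-0.1],"turn":[0,0,0]},{"hand":1,"translation":[0,-1.5,-0.1],"turn":[0,0,0]},{"hand":1,"translation":[0,-1.8,-0.1],"turn":[0,0,0]},{"hand":1,"translation":[0,-2.1,-0.1],"turn":[0,0,0]},{"hand":1,"translation":[0,-2.4,-0.1],"turn":[0,0,0]},{"hand":1,"translation":[0,-2.6,-0.1],"turn":[0,0,0]},{"hand":1,"translation":[0,-2.8,-0.1],"turn":[0,0,0]},{"hand":1,"translation":[0,-2.8,-0.1],"turn":[0,0,0]}]'
cat > look.py <<'E'
import sys
from h import *
o=ctrl.get_obs(); c=ctrl.capture('wrist'); cv2.imwrite(f'pics/{sys.argv[1]}.png',c['frame'])
T=wT(o,c); z=np.load('fix.npz'); y=z['yaw']; M=np.array([[np.cos(y),np.sin(y),0],[-np.sin(y),np.cos(y),0],[0,0,1]])
print('tcp',(M@(o['position']-z['O'])).round(1),o['width'])
v,u=np.mgrid[4:330:3,2:554:3]; P=(atdepth(c,list(zip(u.ravel(),v.ravel())),T)-z['O'])@M.T
for x0 in (-30,0,30,42):
  for y0 in (-60,-20,20,50):
    s=P[(abs(P[:,0]-x0)<5)&(abs(P[:,1]-y0)<8)&(P[:,2]<45)]; print(x0,y0,round(float(np.median(s[:,2])),1) if len(s) else None,end='; ')
  print()
E
python3 look.py w7
```

```text
time: 8.15
position: [617.7, -180.0, 18.7]
tcp_rot: [-0.0, 0.988, 0.152, -0.0]
ft_force: [-1.4, -0.7, 1.1]
width: 0.005
gripper_force: 0.1
tcp [  -6.1 -106.1   18.7] 0.004876262886892172
-30 -60 None; -30 -20 25.8; -30 20 26.0; -30 50 None; 
0 -60 29.1; 0 -20 29.2; 0 20 29.4; 0 50 29.3; 
30 -60 32.9; 30 -20 33.1; 30 20 32.9; 30 50 32.8; 
42 -60 34.3; 42 -20 34.3; 42 20 34.5; 42 50 34.1;
```

View pics/w7.png

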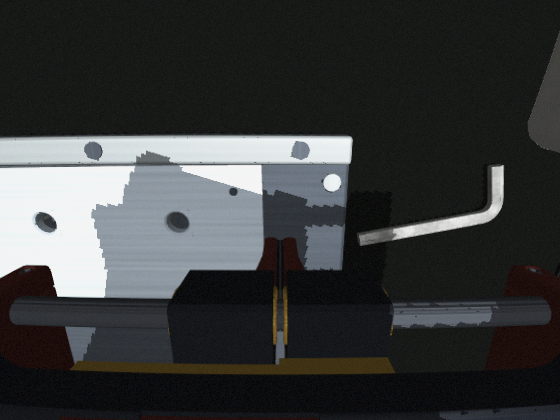

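The plate has slid left along the fence, with its far edge still against it (row 165) and the holes at (46,222) and (177,221). It still rides on the pins, so I continue in small steps.

```bash
python3 -m inch '[{"hand":1,"translation":[0,-0.15,0],"turn":[0,0,0]},{"hand":1,"translation":[0,-0.3,0],"turn":[0,0,0]},{"hand":1,"translation":[0,-0.3,0],"turn":[0,0,0]}]'; python3 look.py w8; python3 -m inch '[{"hand":1,"translation":[0,-0.1,0],"turn":[0,0,0]},{"hand":1,"translation":[0,-0.2,0],"turn":[0,0,0]},{"hand":1,"translation":[0,-0.2,0],"turn":[0,0,0]}]'; python3 look.py w9
```

```text
time: 8.5
position: [616.9, -177.6, 18.7]
tcp_rot: [0.0, 0.988, 0.152, 0.0]
ft_force: [-0.1, -1.8, 0.7]
width: 0.007
gripper_force: 0.5
tcp [  -6.2 -103.5   18.7] 0.007325954872237088
-30 -60 None; -30 -20 25.9; -30 20 25.7; -30 50 None; 
0 -60 29.3; 0 -20 29.3; 0 20 29.4; 0 50 29.1; 
30 -60 32.9; 30 -20 32.9; 30 20 33.0; 30 50 32.9; 
42 -60 34.2; 42 -20 34.2; 42 20 34.5; 42 50 34.2; 
time: 8.85
position: [616.3, -175.6, 18.7]
tcp_rot: [-0.0, 0.988, 0.152, -0.0]
ft_force: [0.3, -1.2, -0.1]
width: 0.005
gripper_force: 0.6
tcp [  -6.2 -101.5   18.7] 0.004775268361754727
-30 -60 None; -30 -20 26.0; -30 20 25.8; -30 50 None; 
0 -60 29.2; 0 -20 29.2; 0 20 29.3; 0 50 29.2; 
30 -60 32.8; 30 -20 32.9; 30 20 32.9; 30 50 32.8; 
42 -60 34.2; 42 -20 34.2; 42 20 34.3; 42 50 34.1;
```

```bash
python3 -m inch '[{"hand":1,"translation":[0,-0.1,0],"turn":[0,0,0]},{"hand":1,"translation":[0,-0.1,0],"turn":[0,0,0]},{"hand":1,"translation":[0,-0.1,0],"turn":[0,0,0]}]'; python3 look.py w10; python3 -m inch '[{"hand":1,"translation":[0,-0.1,0],"turn":[0,0,0]},{"hand":1,"translation":[0,-0.1,0],"turn":[0,0,0]},{"hand":1,"translation":[0,-0.1,0],"turn":[0,0,0]}]'; python3 look.py w11
```

```text
time: 9.2
position: [615.9, -174.6, 18.6]
tcp_rot: [-0.0, 0.988, 0.152, -0.0]
ft_force: [-0.5, -1.2, -0.1]
width: 0.006
gripper_force: 0.5
tcp [  -6.2 -100.4   18.6] 0.006324992061845159
-30 -60 None; -30 -20 26.0; -30 20 25.8; -30 50 None; 
0 -60 29.2; 0 -20 29.1; 0 20 29.2; 0 50 29.2; 
30 -60 32.8; 30 -20 32.8; 30 20 32.7; 30 50 32.7; 
42 -60 34.1; 42 -20 34.0; 42 20 34.2; 42 50 34.0; 
time: 9.55
position: [615.6, -173.6, 18.6]
tcp_rot: [-0.0, 0.988, 0.152, -0.0]
ft_force: [-0.1, -0.7, 0.1]
width: 0.001
gripper_force: 0.3
tcp [ -6.2 -99.4  18.6] 0.0014145696803320239
-30 -60 None; -30 -20 25.8; -30 20 25.7; -30 50 None; 
0 -60 29.0; 0 -20 29.0; 0 20 29.1; 0 50 29.0; 
30 -60 32.5; 30 -20 32.5; 30 20 32.5; 30 50 32.4; 
42 -60 33.8; 42 -20 33.8; 42 20 33.8; 42 50 33.9;
```

View pics/w11.png

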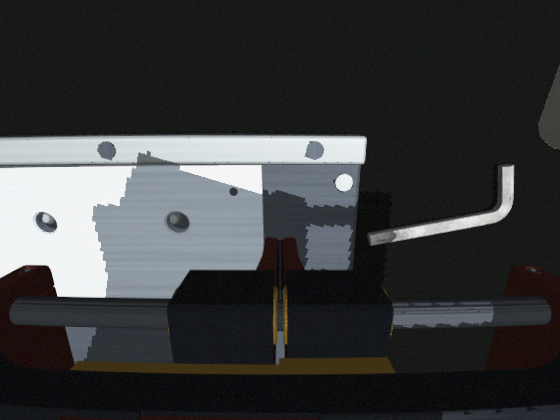

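Light pin tips now show in the holes at (46,222) and (177,221), and the plate has begun to sink by 0.4 mm. A little more.

```bash
python3 -m inch '[{"hand":1,"translation":[0,-0.1,0],"turn":[0,0,0]},{"hand":1,"translation":[0,-0.1,0],"turn":[0,0,0]},{"hand":1,"translation":[0,-0.1,0],"turn":[0,0,0]}]'; python3 look.py w12; python3 -m inch '[{"hand":1,"translation":[0,-0.1,0],"turn":[0,0,0]},{"hand":1,"translation":[0,-0.1,0],"turn":[0,0,0]},{"hand":1,"translation":[0,-0.1,0],"turn":[0,0,0]}]'; python3 look.py w13
```

```text
time: 9.9
position: [615.4, -172.5, 18.7]
tcp_rot: [-0.0, 0.988, 0.152, 0.0]
ft_force: [0.2, -0.5, 0.5]
width: 0.005
gripper_force: 0.0
tcp [ -6.1 -98.3  18.7] 0.0048673233056045215
-30 -60 None; -30 -20 25.3; -30 20 25.2; -30 50 None; 
0 -60 27.7; 0 -20 27.6; 0 20 27.7; 0 50 27.6; 
30 -60 30.3; 30 -20 30.3; 30 20 30.3; 30 50 30.3; 
42 -60 31.3; 42 -20 31.2; 42 20 31.4; 42 50 31.4; 
time: 10.25
position: [615.1, -171.8, 18.7]
tcp_rot: [-0.0, 0.988, 0.152, 0.0]
ft_force: [-0.2, 0.3, -0.0]
width: 0.004
gripper_force: 0.0
tcp [ -6.2 -97.5  18.7] 0.004280837390881406
-30 -60 None; -30 -20 23.3; -30 20 23.4; -30 50 23.5; 
0 -60 23.3; 0 -20 23.2; 0 20 23.4; 0 50 23.3; 
30 -60 23.3; 30 -20 23.3; 30 20 23.3; 30 50 23.4; 
42 -60 23.4; 42 -20 23.3; 42 20 23.4; 42 50 23.3;
```

It has dropped flat (uniform 23.3 reading, where deck surfaces read +1.3). I draw the hand clear and check.

```bash
python3 -m inch '[{"hand":1,"translation":[0,1.0,0],"turn":[0,0,0]},{"hand":1,"translation":[0,1.5,-3],"turn":[0,0,0]},{"hand":1,"translation":[-8,-8,-12],"turn":[0,0,0]},{"hand":1,"translation":[-8,-8,-12],"turn":[0,0,0]},{"hand":1,"translation":[-10,-8,-18],"turn":[0,0,0]},{"hand":1,"translation":[-10,-8,-18],"turn":[0,0,0]},{"hand":1,"translation":[-10,-8,-18],"turn":[0,0,0]},{"hand":1,"translation":[-10,-8,-18],"turn":[0,0,0]},{"hand":1,"translation":[-10,-8,-18],"turn":[0,0,0]}]'; python3 look.py w14
python3 - <<'E'
import cv2
a=cv2.imread('pics/w14.png')[:230,100:460]; cv2.imwrite('pics/w14c.png',cv2.resize(a,(800,511),interpolation=cv2.INTER_CUBIC))
E
```

```text
time: 11.2
position: [495.9, -126.3, 197.8]
tcp_rot: [-0.0, 0.988, 0.151, -0.0]
ft_force: [-0.8, -0.0, -1.3]
width: 0.004
gripper_force: 0.0
tcp [-106.4  -18.4  197.8] 0.003964846463096396
-30 -60 23.4; -30 -20 23.2; -30 20 23.3; -30 50 23.2; 
0 -60 23.5; 0 -20 23.5; 0 20 23.4; 0 50 23.5; 
30 -60 23.3; 30 -20 23.1; 30 20 23.3; 30 50 23.4; 
42 -60 23.1; 42 -20 23.5; 42 20 23.3; 42 50 23.4;
```

View pics/w14c.png

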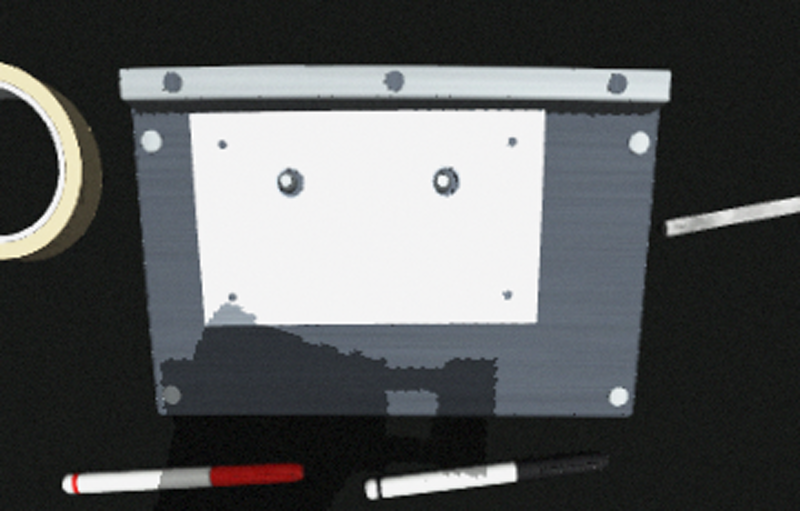

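The plate lies flat with both pins showing in the holes, at (290,182) and (446,181). The bystanders are untouched. I check its gap to the fence numerically.

```bash
python3 - <<'E'
from h import *
o=ctrl.get_obs(); c=ctrl.capture('wrist'); T=wT(o,c); z=np.load('fix.npz'); y=z['yaw']; M=np.array([[np.cos(y),np.sin(y),0],[-np.sin(y),np.cos(y),0],[0,0,1]])
g=c['frame'].min(2).astype(float)
F=lambda uv,Z:((atz(c,uv,Z,T)-z['O'])@M.T)
for u in (195,215,260,315,335):
    col=cv2.GaussianBlur(g,(5,1),0)[:,u]; t=(col[60]+col[47:50].min())/2 if 0 else 140
    up=[v-1+(t-col[v-1])/(col[v]-col[v-1]) for v in range(35,170) if col[v-1]<t<=col[v]]
    dn=[v-1+(t-col[v-1])/(col[v]-col[v-1]) for v in range(35,170) if col[v-1]>=t>col[v]]
    e=np.array(up)[np.array(up)>46][:1]; f=[v for v in dn if v<49]; fr=[v for v in dn if v>120]
    print(u,'far',F([(u,e[0])],22)[0][:2].round(1),'fence',[F([(u,v)],40)[0][0].round(1) for v in f],'front',[F([(u,v)],22)[0][0].round(1) for v in fr])
E
```

```text
195 far [50.2 73.2] fence [np.float64(52.2)] front [np.float64(-49.9)]
215 far [50.5 51.8] fence [np.float64(52.5)] front [np.float64(-50.1)]
260 far [50.8  3.9] fence [np.float64(52.1)] front [np.float64(-50.5)]
315 far [ 51.2 -54.4] fence [np.float64(51.9)] front [np.float64(-49.6)]
335 far [ 51.4 -75.6] fence [np.float64(51.8)] front [np.float64(-49.3)]
```

The left end may have a gap of about 2 mm, so a gentle two-finger nudge to the fence makes sure.

```bash
python3 -m inch '[{"hand":-1,"translation":[1.8,-1.8,5],"turn":[0,0,0]},{"hand":-1,"translation":[1.8,-1.8,8],"turn":[0,0,0]},{"hand":-1,"translation":[1.8,-1.8,10],"turn":[0,0,0]},{"hand":-1,"translation":[1.8,-1.8,10],"turn":[0,0,0]},{"hand":-1,"translation":[1.8,-1.8,10],"turn":[0,0,0]},{"hand":-1,"translation":[1.8,-1.8,10],"turn":[0,0,0]},{"hand":-1,"translation":[1.8,-1.8,10],"turn":[0,0,0]},{"hand":-1,"translation":[1.8,-1.8,10],"turn":[0,0,0]},{"hand":-1,"translation":[1.8,-1.8,14],"turn":[0,0,0]},{"hand":-1,"translation":[1.8,-1.8,17],"turn":[0,0,0]},{"hand":-1,"translation":[1.8,-1.8,17.9],"turn":[0,0,0]},{"hand":-1,"translation":[2.3,-1.8,17.9],"turn":[0,0,0]},{"hand":-1,"translation":[2.8,-1.8,17.9],"turn":[0,0,0]},{"hand":-1,"translation":[3.2,-1.8,17.9],"turn":[0,0,0]},{"hand":-1,"translation":[3.6,-1.8,17.9],"turn":[0,0,0]},{"hand":-1,"translation":[4.0,-1.8,17.9],"turn":[0,0,0]},{"hand":-1,"translation":[4.2,-1.8,17.9],"turn":[0,0,0]},{"hand":-1,"translation":[4.4,-1.8,17.9],"turn":[0,0,0]},{"hand":-1,"translation":[4.4,-1.8,17.9],"turn":[0,0,0]}]'; python3 look.py w15
```

```text
time: 13.2
position: [532.4, -95.2, 19.7]
tcp_rot: [0.0, 0.988, 0.152, 0.0]
ft_force: [-0.3, 0.1, 0.4]
width: 0.999
gripper_force: 0.0
tcp [-62.2   0.3  19.7] 0.9993956190087687
-30 -60 23.3; -30 -20 23.3; -30 20 23.4; -30 50 23.3; 
0 -60 23.3; 0 -20 23.3; 0 20 23.3; 0 50 23.3; 
30 -60 23.2; 30 -20 23.3; 30 20 23.3; 30 50 23.3; 
42 -60 23.3; 42 -20 23.4; 42 20 23.3; 42 50 23.3;
```

```bash
python3 -m inch '[{"hand":-1,"translation":[0.1,0,0.1],"turn":[0,0,0]},{"hand":-1,"translation":[0.2,0,0.1],"turn":[0,0,0]},{"hand":-1,"translation":[0.2,0,0.1],"turn":[0,0,0]}]';  python3 -m inch '[{"hand":-1,"translation":[0.1,0,0],"turn":[0,0,0]},{"hand":-1,"translation":[0.1,0,0],"turn":[0,0,0]}]'; python3 -m inch '[{"hand":-1,"translation":[0.1,0,0],"turn":[0,0,0]},{"hand":-1,"translation":[0.1,0,0],"turn":[0,0,0]}]'
```

```text
time: 13.55
position: [533.2, -94.9, 18.4]
tcp_rot: [-0.0, 0.988, 0.152, -0.001]
ft_force: [-1.5, -0.6, 2.1]
width: 1.004
gripper_force: 1.3
time: 13.75
position: [533.5, -94.6, 18.3]
tcp_rot: [-0.0, 0.988, 0.152, -0.002]
ft_force: [-4.9, -0.8, 3.9]
width: 0.998
gripper_force: 2.8
time: 13.95
position: [533.6, -94.6, 18.3]
tcp_rot: [-0.0, 0.988, 0.152, -0.002]
ft_force: [-7.9, -1.6, 6.7]
width: 1.0
gripper_force: 3.9
```

Firmly against the fence. Retreat.

```bash
python3 -m inch '[{"hand":-1,"translation":[-0.8,0,0],"turn":[0,0,0]},{"hand":-1,"translation":[-2.2,0,0],"turn":[0,0,0]},{"hand":-1,"translation":[-3,0,-5],"turn":[0,0,0]},{"hand":-1,"translation":[-5,0,-10],"turn":[0,0,0]},{"hand":-1,"translation":[-5,0,-15],"turn":[0,0,0]},{"hand":-1,"translation":[-5,0,-20],"turn":[0,0,0]},{"hand":-1,"translation":[-5,0,-20],"turn":[0,0,0]},{"hand":-1,"translation":[-5,0,-20],"turn":[0,0,0]},{"hand":-1,"translation":[-5,0,-20],"turn":[0,0,0]},{"hand":-1,"translation":[-5,0,-20],"turn":[0,0,0]}]'; python3 look.py w16; python3 - <<'E'
import cv2
a=cv2.imread('pics/w16.png')[:240,80:480]; cv2.imwrite('pics/w16c.png',cv2.resize(a,(800,480),interpolation=cv2.INTER_CUBIC))
E
```

```text
time: 14.95
position: [487.1, -109.0, 216.8]
tcp_rot: [-0.001, 0.988, 0.152, -0.002]
ft_force: [-0.1, -0.3, 0.0]
width: 1.002
gripper_force: 0.0
tcp [-109.6    0.7  216.8] 1.0016437880951583
-30 -60 23.2; -30 -20 23.0; -30 20 23.2; -30 50 23.1; 
0 -60 23.4; 0 -20 23.4; 0 20 23.4; 0 50 23.3; 
30 -60 23.5; 30 -20 23.2; 30 20 23.2; 30 50 23.5; 
42 -60 23.3; 42 -20 23.4; 42 20 23.2; 42 50 23.5;
```

View pics/w16c.png

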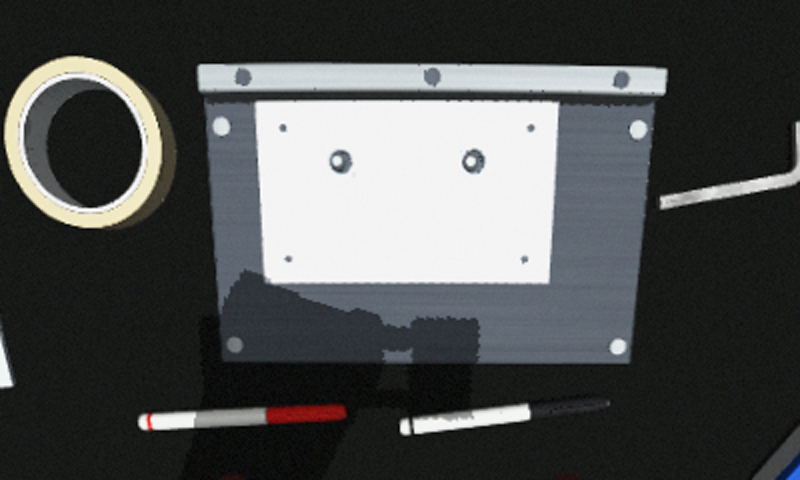

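The plate lies flat and square against the fence, with the pins through its holes at (340,161) and (473,161), and the hand is clear.

```bash
python3 -c "from bench import ctrl; print(ctrl.hand_in())"
```

```text
the job is handed in; nothing more can be done
None
```

The plate is seated flat on the deck with both holes over the pins and its far edge against the fence; the other things were left where they were, the hand is clear, and the job is handed in at about 15 s of the 48 s allowed.

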